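# Jack up the front of the analyser and hold it

### The job

Nest the small blue riser cup into the matching metal saddle cup of the red jack and let go of it, then carry or slide the jack so that the cups stand centred under the orange lift lug on the analyser's front, flat on the bench, and let go. Pump the yellow handle once to seat it - fully down, then right back up - then press it fully down again and finish while holding it down, so that the jack alone keeps the front of the analyser raised. Do not push or lift the analyser with the arm, and leave the other things on the bench where they are.

Things in the scene. Friction and masses are not known exactly. Their poses are not given: they have to be found in the camera images.
- analyser: Bench analyser: white case 300 x 300 mm, 25 to 125 mm above the bench (150 at the back), dark blue key panel on top, on a fixed rubber mat. Origin: the point on the bench below the middle of the orange lift lug; x axis points level from the lug into the analyser (case front 30 mm along x), z up. Its front can only tip up about the rear feet.
- lug (a point): Centre of the underside of the orange lift lug, a square plate 56 x 56 mm and 12 mm thick marked with a black cross on top, sticking out level from the middle of the analyser's front face. The underside is 95 mm and the top 107 mm above the bench at rest; open space below. It weighs about 11 N on the jack and is some 15 mm higher with the handle fully down. Axes as analyser.
- jack: Small red lever jack, loose, 0.76 kg. Origin on its underside below the carrying post; x axis points to the saddle, z up. Base plate 12 mm thick, 70 mm wide, x = -150 to +110 mm, so it lies under the whole handle and the jack does not tip when that is pressed. Saddle cup 85 mm ahead (+x) of the post, pump handle behind it (-x).
- post (a point): Centre of the top of the jack's carrying post, an upright block 30 mm along the jack's x, 24 mm along its y, top 100 mm above the jack's underside, black rubber on its upper 30 mm. Pinch it across y to carry or slide the jack.
- saddle_floor (a point): Centre of the inner floor of the jack's saddle, a metal cup shaped like the riser: 52 mm across the rim, 32 across the foot, 36 tall, floor 18 thick. Handle up: floor 48 mm, rim 66 mm above the jack's underside. It rises 26 mm over the full handle stroke (without the riser too little to reach the lug) and sinks as the handle comes up. z up.
- handle (a joint): Pump handle, rad: 0 = fully up (start; spring returns it there when let go), 0.6 = fully down at its stop. The saddle rises 43.3 mm per rad.
- paddle (a point): Middle of the top of the yellow paddle (45 x 40 mm) on the handle's end; press here straight down. Pivot: level axis along the jack's y, 30 mm behind the post, 60 mm up; paddle 115 mm from it. Up: handle slopes up rearward 0.45 rad, paddle 115 mm above the bench; down: slopes down 0.15 rad, paddle 49 mm up. Needs 3 N at the top, 12 to 16 N at the bottom.
- riser: Blue plastic riser cup, loose, 60 g, standing open side up: tapered, 52 mm across the rim, 32 mm across the foot, 36 mm tall, wall 3 mm, floor 18 mm thick. Origin at the centre of its underside, z up. Seated in the saddle cup its underside lies on the saddle floor, centred, and its rim stands 18 mm above the saddle rim: 84 mm above the bench with the handle up.
- riser_rim (a point): Centre of the mouth of the riser cup, at rim height, 36 mm above its underside.
- reagent: Closed glass jar with blue screw cap, 60 mm wide, 100 mm tall; origin under its centre. Bystander, to be left alone.
- beaker: Clear plastic beaker, 90 mm wide at the rim, 100 mm tall; origin under its centre. Bystander, to be left alone.
- papercup: Large white drinking cup, 80 mm wide at the rim, 90 mm tall (not the riser cup); origin under its centre. Bystander, to be left alone.
- tipbox: Green pipette-tip box with white top, 100 x 70 x 42 mm; origin under its centre. Bystander, to be left alone.
- dish: Flat clear round dish with violet content, 80 mm across, 15 mm high; origin under its centre. Bystander, to be left alone.
- rack: White foam cuvette rack with violet cuvettes, 200 x 130 mm, 70 mm high with cuvettes; origin under its centre. Bystander, to be left alone.
Things that resemble listed ones, but are neither listed nor needed, are in the scene too. What is meant by the riser is not turquoise or white, and is the smaller of those in its own colour.

How it is judged (in metres and radians):
On the way, in this order (a step that is already met when the one before it is completed fails the run):
1. the riser cup sits upright on the floor of the saddle cup, let go (horizontal distance between riser and saddle_floor below 0.004 m and z of riser in the frame of saddle_floor between -0.004 and 0.004 m and angle between riser's own z axis and vertical below 0.12 rad and contact force between the fingers and riser below 0.3 N), for 0.2 s.
2. the jack stands flat, riser within 12 mm of the lug's centre, handle up, jack let go (all of step 1 and horizontal distance between riser_rim and lug below 0.012 m and height (world z) of jack below 0.004 m and angle between jack's own z axis and vertical below 0.06 rad and value of joint handle below 0.1 rad and contact force between the fingers and jack below 0.3 N), for 0.2 s.
3. first pump: handle down past 0.5 rad, lug raised (value of joint handle above 0.5 rad and height (world z) of lug above 0.103 m and contact force between riser and analyser above 2 N), for 0.1 s.
4. handle back up to within 0.1 rad of its top, analyser down again (value of joint handle below 0.1 rad and height (world z) of lug below 0.097 m), for 0.1 s.
5. handle pressed down again past 0.5 rad, lug raised (all of step 3), for 0.2 s.
At the end, for the whole second after the job is handed in: Fingers hold the handle down (over 0.5 rad, over 2 N on the jack); riser upright in the saddle (within 4 mm), bearing the lug (over 2 N) within 12 mm of its centre; jack flat on the bench; lug underside over 103 mm up (raised 8 mm) (all of step 1 and all of step 5 and horizontal distance between riser_rim and lug below 0.012 m and height (world z) of jack below 0.004 m and angle between jack's own z axis and vertical below 0.06 rad and contact force between the fingers and jack above 2 N); the arm keeps its last pose, push and grip.
It fails at once if the robot pushes the analyser (contact force between any of the fingers, the arm and analyser above 3 N).
It fails at once if the jack is tipped over (angle between jack's own z axis and vertical above 0.5 rad).
It fails at once if a bystander is moved more than 30 mm (distance of any of reagent, beaker, papercup, tipbox, dish, rack from where it was at the start of the episode above 0.03 m).
It also fails if it takes over 72 s, if anything falls off the work surface, if the arm or the gripper's body presses on something with over 40 N, if the wrist force passes 120 N, or if a joint passes its speed limit or range.

### The arm

A 6-joint arm with a two-finger parallel gripper is mounted at the origin on the work surface. World frame = base frame: x ahead of the robot, y to its left, z up, the work surface at z = 0. Lengths are in m, angles in degrees, forces in N, time in s.
With the tool pointing down it reaches from about 0.35 to 0.875 m from the base axis. Payload 4.2 kg.
Tool frame: the origin (TCP) lies midway between the tips of the shut fingers; the grasp point (between the pads) lies 19 mm behind it; z points along the fingers, y is the line along which they close (so a half turn about z gives the same grasp; the last joint's range is limited). The gripper opens to 87 mm and grips with 3 to 60 N. Pads are 19 mm wide; open, the fingers measure 117 mm over their backs; the gripper's body (75 mm by 190 mm) begins 51 mm behind the grasp point.
Start: joints at [-49.412, 22.042, 0.453, 0, -68.411, -14.817], TCP at [0.272, -0.563, 0.223] pointing down, gripper open.
Joint ranges: [-179.83, 179.83], [-69.29, 118.12], [-61.27, 80.66], [-181.25, 117.63], [-171.15, -9.14], [-177.46, 177.46]. Speed limits (degrees/s): [159.86, 159.86, 180, 180, 180, 180].

### API

Orientations are given as a 3x3 rotation matrix whose columns are the frame's x, y, z axes.
In Python, from station import r, cams gives the robot as it stands.
- The arm moves only by the tool play_rows, never from a script. Its argument "commands" is text: rows parted by semicolons, each of 6 numbers parted by spaces: the shift along the world's x, y, z normalised to -1 to 1, where 1 is 30 mm, then the turn, a rotation vector about the world's x, y, z normalised to -1 to 1, where 1 is 0.15 rad. A call has 1 to 20 rows; each row shifts and turns the commanded pose from where the row before left it; what a row does not reach is not made up. A row lasts 1/10 s, in which the tool goes at most 50 mm and 8.59 degrees, less where a joint would pass 70% of its speed; a pose out of reach is approached as far as the arm can. A call with a number of a shift or a turn outside -1 to 1 is refused whole. A call with a gripper value outside its range is refused whole. "grip" is the finger opening in mm, from 0 to 87, set as the call begins (left out, the last holds). The fingers move at their own pace and stop on an object; the grip force is fixed at half the most. Time passes only in rows, so rows that do not move let the fingers close. It gives the time, the measured TCP pose, the force, the opening and the grip force at its end, in the units of the state.
- r.sense(): the state, without advancing time (a new reading comes with each control period).
- cams.capture(name): name is "side" or "top" or "wrist"; returns (picture, depth): 384x512x3 uint8, blue, green, red; 384x512 float32, m along the optical axis (not along the pixel's ray), 0 where there is no reading.
- cams.camera_info(name): a dict with "mtx" (3x3 intrinsics, pixels), "R" (3x3) and "t" (3): a world point X has camera coordinates R X + t. Camera axes: x right, y down, z forward; pixel columns grow to the right and rows downward; lengths in m; the calibration is good to about 2 mm. A picture is of the moment at which its call begins: read the wrist's pose just before it. camera_info takes no time and is no camera call; for the wrist camera it gives the pose at the moment of the call.
- r.finish_job(): hands the job in; it is judged then, once.
The state is a dict: "time_s": time; "joints": joint angles; "joint_velocities": joint speeds; "effort": joint torques, N m; "tcp_pos": TCP position; "ee_rot": TCP orientation; "wrist_force": force on the tool from outside, world axes, zero at the start; "moment": the same for the moment, N m; "gripper_width": opening from 0.0 (shut) to 1.0 (fully open); "gripper_force": force on a finger pad.
Only numpy, scipy, OpenCV 4.12 (cv2) and the standard library are available. Lean on these libraries where they do the work, as an engineer would, in place of code of your own. Each camera call takes 0.05 s, during which the arm holds its last target. There are 200 camera calls.

## Working session

There is one attempt and no reset: what is moved stays moved. The work goes in short steps, Python scripts to look and compute and a tool call to move; the robot and the scene stay as the last step left them, time stands still between calls to the robot, and variables do not carry over. Pictures are saved under pics/ and viewed, at most 10 in all, crops included, and the job is handed in when it is done.

Besides the shell and the picture viewer there is one more tool, called after "Emit:" as a command line: name --argument value ..., lists and objects as JSON in quotes. play_rows: Moves the arm, as the interface text tells. Scaled input: -1 to 1 covers 30 mm each way for a shift and 0.15 rad each way for a turn. Its arguments: {"type":"object","properties":{"commands":{"type":"string"},"grip":{"type":"number"}},"required":["commands"]}

```bash
mkdir -p pics; ls; python3 - <<'E'
from station import r,cams
import cv2,numpy as np
for n in("top","side"):
    p,d=cams.capture(n);np.savez(f"pics/{n}0.npz",p=p,d=d);cv2.imwrite(f"pics/{n}0.png",p)
    i=cams.camera_info(n);print(n,np.round(i["mtx"],1).tolist(),np.round(i["R"],3).tolist(),np.round(i["t"],3))
s=r.sense();print(s)
E
```

```text
pics
top [[386.2, 0.0, 254.5], [0.0, 386.2, 193.2], [0.0, 0.0, 1.0]] [[-0.008, -1.0, -0.011], [-0.999, 0.008, -0.037], [0.037, 0.011, -0.999]] [0.028 0.514 1.303]
side [[461.8, 0.0, 254.2], [0.0, 461.8, 193.3], [0.0, 0.0, 1.0]] [[-0.868, -0.496, 0.021], [-0.324, 0.533, -0.781], [0.376, -0.685, -0.624]] [0.471 0.238 1.763]
{'time_s': 0.1, 'joints': array([-4.94124097e+01,  2.20847791e+01,  3.89017988e-01, -2.50591697e-02,
       -6.84133727e+01, -1.48154567e+01]), 'joint_velocities': array([-0.01006737, -0.06826742,  0.0792972 ,  0.14641714,  0.02315631,
       -0.01055634]), 'effort': array([-2.81149414e-04, -3.91689849e+01,  1.87933999e+01,  4.23193976e+00,
        1.34475596e-02, -6.94928599e-05]), 'tcp_pos': array([ 0.27151378, -0.56234361,  0.22159592]), 'ee_rot': array([[-9.00600419e-01, -4.34647005e-01, -9.30378688e-04],
       [-4.34647991e-01,  9.00598799e-01,  1.71105678e-03],
       [ 9.41922228e-05,  1.94536568e-03, -9.99998103e-01]]), 'wrist_force': array([ 0.15544525,  0.18142237, -0.8293966 ]), 'moment': array([-0.00800324,  0.03704091,  0.04861721]), 'gripper_force': 0.0, 'gripper_width': 1.000716070270047}
```

View pics/top0.png

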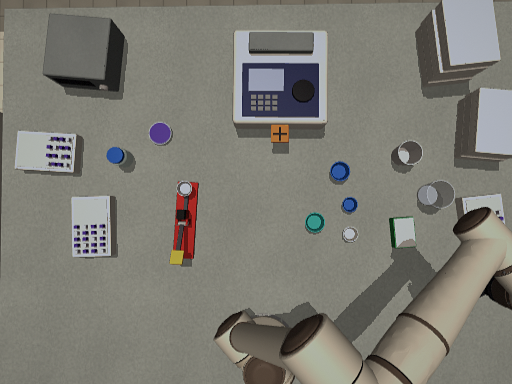

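View pics/side0.png

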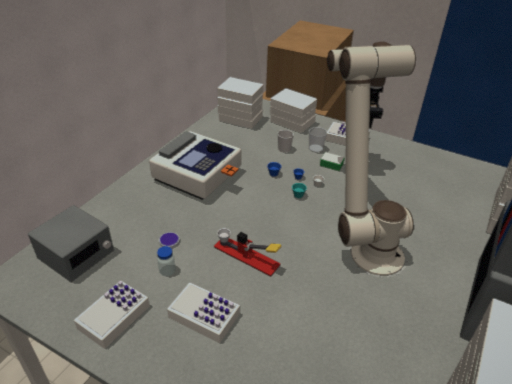

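The top view shows these cup candidates: small blue (349,205), larger blue (340,171), turquoise (315,222), small white (350,234), paper cup (407,153), blue jar cap (116,156). By the description the riser is the small blue one at (349,205). The jack's saddle is at (185,188), its post at (181,215) and its paddle at (177,257). The lug is at (280,134).

```bash
cat > h.py <<'E'
import cv2,numpy as np
from station import r,cams
def ray(info,uv,z):
    uv=np.atleast_2d(np.asarray(uv,float));R,t,K=info["R"],info["t"],info["mtx"]
    d=np.c_[uv,np.ones(len(uv))]@np.linalg.inv(K).T@R; c=-R.T@t
    return (c+d*((z-c[2])/d[:,2])[:,None])
def blobs(p,lo,hi,roi=None,amin=15):
    m=cv2.inRange(cv2.cvtColor(p,cv2.COLOR_BGR2HSV),lo,hi)
    if roi: k=np.zeros_like(m);u0,v0,u1,v1=roi;k[v0:v1,u0:u1]=255;m&=k
    cs,_=cv2.findContours(m,cv2.RETR_EXTERNAL,cv2.CHAIN_APPROX_NONE)
    return sorted([c for c in cs if cv2.contourArea(c)>=amin],key=cv2.contourArea,reverse=True)
ORANGE=((8,150,100),(18,255,255));YEL=((20,120,100),(32,255,255));BLUE=((100,130,40),(125,255,255));RED=((0,150,60),(6,255,255))
def show(c): (u,v),s,a=cv2.minAreaRect(c);return np.round([u,v,*s,a,cv2.contourArea(c)],1)
E
python3 - <<'E'
from h import *
i=cams.camera_info("top");p=np.load("pics/top0.npz")["p"]
for nm,col,z,roi in(("lug",ORANGE,.107,(250,110,310,160)),("pad",YEL,.115,(150,230,210,280)),("blue",BLUE,.036,(320,150,370,220)),("red",RED,.012,(150,170,220,280))):
    for c in blobs(p,*col,roi=roi)[:3]:
        s=show(c);print(nm,s,ray(i,s[:2],z).round(4), ray(i,cv2.boxPoints(cv2.minAreaRect(c)),z)[:,:2].round(3).tolist())
a=cv2.resize(p[160:280,140:230],None,fx=4.5,fy=4.5,interpolation=cv2.INTER_CUBIC)
b=cv2.resize(p[160:240,300:370],None,fx=5,fy=5,interpolation=cv2.INTER_CUBIC)
o=np.zeros((540,800,3),np.uint8);o[:,:405]=a;o[:400,410:760]=b;cv2.imwrite("pics/crop1.png",o)
E
```

```text
lug [279.5 133.   16.   17.   90.  272. ] [[ 0.7006 -0.0582  0.107 ]] [[0.726, -0.032], [0.726, -0.085], [0.675, -0.085], [0.675, -0.031]]
pad [176.2 256.7  12.4  14.3   8.1 150. ] [[0.3147 0.2677 0.115 ]] [[0.296, 0.29], [0.34, 0.284], [0.334, 0.245], [0.29, 0.252]]
blue [339.5 171.   18.   19.   90.  271. ] [[ 0.585  -0.2604  0.036 ]] [[0.615, -0.229], [0.615, -0.292], [0.555, -0.291], [0.555, -0.228]]
blue [349.8 204.3  14.1  14.8  45.  155.5] [[ 0.474  -0.2927  0.036 ]] [[0.474, -0.259], [0.508, -0.294], [0.475, -0.326], [0.44, -0.291]]
red [188.1 219.9  14.2  76.1   3.7 605. ] [[0.4256 0.2493 0.012 ]] [[0.299, 0.282], [0.556, 0.265], [0.553, 0.216], [0.296, 0.234]]
red [179.5 204.5   7.   23.    0.   89. ] [[0.4781 0.2784 0.012 ]] [[0.439, 0.29], [0.517, 0.29], [0.517, 0.266], [0.439, 0.267]]
red [176.2 233.6   4.5  31.1   3.9  68.5] [[0.3796 0.2897 0.012 ]] [[0.328, 0.301], [0.433, 0.294], [0.431, 0.278], [0.327, 0.286]]
```

View pics/crop1.png

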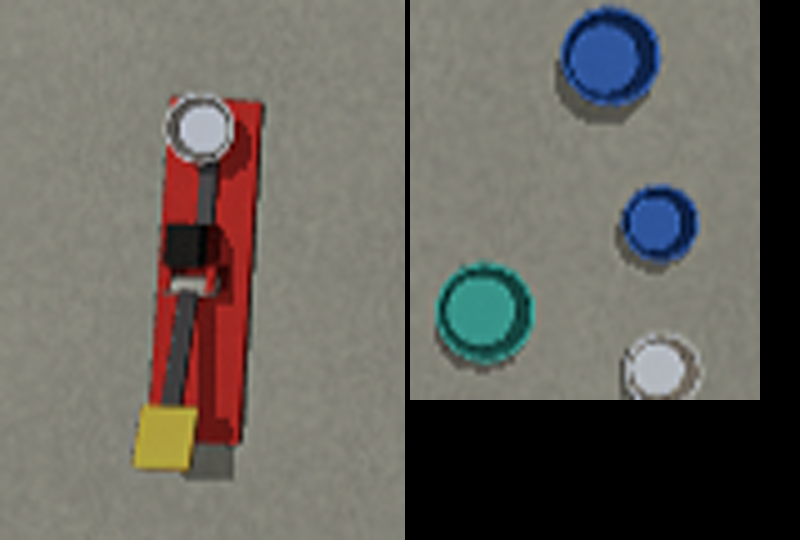

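The close crop confirms the choice: the small blue cup at top-view (349.8,204.3) is about 50 mm across, against about 62 mm for the larger blue one. I'll move above it with the fingers along world y.

Emit:
play_rows --commands "0.675 0.897 0 0 0 -1; 0.675 0.897 0 0 0 -1; 0.675 0.897 0 0 0 -1; 0.675 0.897 0 0 0 0; 0.675 0.897 0 0 0 0; 0.675 0.897 0 0 0 0; 0.675 0.897 0 0 0 0; 0.675 0.897 0 0 0 0; 0.675 0.897 0 0 0 0; 0.675 0.897 0 0 0 0; 0 0 -0.7 0 0 0; 0 0 0 0 0 0; 0 0 0 0 0 0" --grip 87

```text
time_s: 1.4
tcp_pos: [0.4738, -0.2938, 0.2012]
ee_rot: [[-1.0, 0.0, -0.002], [0.0, 1.0, 0.0], [0.002, 0.0, -1.0]]
wrist_force: [0.5, -0.8, 0.8]
gripper_width: 0.996
gripper_force: 0.0
```

```bash
python3 - <<'E'
from h import *
s=r.sense();i=cams.camera_info("wrist");p,d=cams.capture("wrist");cv2.imwrite("pics/w1.png",p)
print(s["time_s"],s["tcp_pos"].round(4),s["ee_rot"].round(4).tolist(),s["joints"].round(1))
print("cam at",(-i["R"].T@i["t"]).round(3))
for c in blobs(p,*BLUE,amin=300)[:3]:
    w=ray(i,c.reshape(-1,2),.036)[:,:2];(x,y),rr=cv2.minEnclosingCircle(w.astype(np.float32));print(show(c),round(x,4),round(y,4),rr)
i=cams.camera_info("top");p,d=cams.capture("top")
for c in blobs(p,*BLUE,roi=(320,190,370,220))[:1]:
    w=ray(i,c.reshape(-1,2),.036)[:,:2];print(cv2.minEnclosingCircle(w.astype(np.float32)))
sp=ray(i,[[184.7,188.4]],.066);po=ray(i,[[181.8,214.4]],.1);pa=ray(i,[[176.2,256.7]],.115);print(sp,po,pa)
E
```

```text
1.4 [ 0.4738 -0.2938  0.2012] [[-1.0, 0.0001, -0.0017], [0.0001, 1.0, 0.0001], [0.0017, 0.0001, -1.0]] [-15.1  16.5 -11.    0.  -62.6 -74.9]
cam at [ 0.408 -0.293  0.364]
[ 265.   178.5   46.    45.     0.  1604. ] 0.4743 -0.2915 0.02465852163732052
[ 294.5  287.5   27.    57.    90.  1327.5] 0.5916 -0.2574 0.03284773975610733
[[0.5298944  0.25030479 0.066     ]] [[0.4458697  0.25307434 0.1       ]] [[0.31471647 0.26768552 0.115     ]]
```

View pics/w1.png

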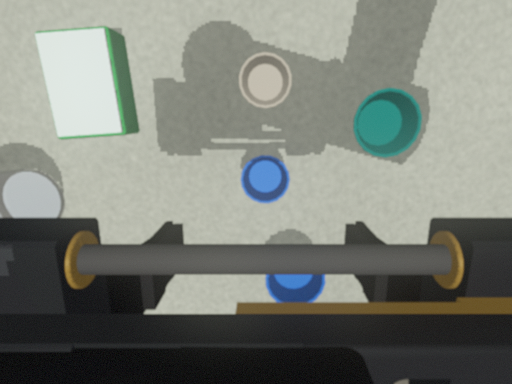

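The wrist view shows the small blue cup at (265,178). It comes out at (0.474,-0.2915) with a rim radius of about 25 mm. Descending to grasp it.

Emit:
play_rows --commands "0 0.07 -1 0 0 0; 0 0 -1 0 0 0; 0 0 -1 0 0 0; 0 0 -1 0 0 0; 0 0 -1 0 0 0; 0 0 -0.5 0 0 0; 0 0 -0.43 0 0 0; 0 0 0 0 0 0; 0 0 0 0 0 0"

```text
time_s: 2.4
tcp_pos: [0.4748, -0.2922, 0.0244]
ee_rot: [[-1.0, 0.0, 0.001], [0.0, 1.0, -0.001], [-0.001, -0.001, -1.0]]
wrist_force: [0.2, -0.3, 0.4]
gripper_width: 1.0
gripper_force: 0.0
```

Emit:
play_rows --commands "0 0 0 0 0 0; 0 0 0 0 0 0; 0 0 0 0 0 0; 0 0 0 0 0 0; 0 0 0 0 0 0; 0 0 0 0 0 0; 0 0 0 0 0 0; 0 0 0 0 0 0" --grip 35

```text
time_s: 3.2
tcp_pos: [0.4744, -0.2917, 0.0238]
ee_rot: [[-1.0, 0.0, 0.0], [0.0, 1.0, -0.0], [-0.0, -0.0, -1.0]]
wrist_force: [-0.6, -0.6, 2.3]
gripper_width: 0.562
gripper_force: 30.0
```

Emit:
play_rows --commands "0 0 0.5 0 0 0; 0 0 1 0 0 0; 0 0 1 0 0 0; 0.2 0.5 1 0 0 0; 0.25 1 0.5 0 0 0; 0.25 1 0.5 0 0 0; 0.25 1 0.5 0 0 0; 0.25 1 0.5 0 0 0; 0.25 1 0 0 0 0; 0.25 1 0 0 0 0; 0.25 1 0 0 0 0; 0.25 1 0 0 0 0; 0.25 1 0 0 0 0; 0.25 1 0 0 0 0; 0.25 1 0 0 0 0; 0.25 1 0 0 0 0; 0.25 1 0 0 0 0; 0.25 1 0 0 0 0; 0.25 1 0 0 0 0; 0 1 0 0 0 0"

```text
time_s: 5.2
tcp_pos: [0.593, 0.2046, 0.1878]
ee_rot: [[-1.0, 0.001, -0.001], [0.001, 1.0, -0.0], [0.001, -0.0, -1.0]]
wrist_force: [1.1, -0.2, -1.0]
gripper_width: 0.563
gripper_force: 30.0
```

Emit:
play_rows --commands "0 1 0 0 0 0; 0 0.5 0 0 0 0; 0 0 0 0 0 0; 0 0 0 0 0 0"

```text
time_s: 5.6
tcp_pos: [0.5924, 0.2479, 0.1882]
ee_rot: [[-1.0, 0.0, -0.001], [0.0, 1.0, -0.001], [0.001, -0.001, -1.0]]
wrist_force: [0.0, -0.1, -0.2]
gripper_width: 0.565
gripper_force: 30.0
```

```bash
python3 - <<'E'
from h import *
s=r.sense();i=cams.camera_info("wrist");p,d=cams.capture("wrist");cv2.imwrite("pics/w2.png",p);np.savez("pics/w2.npz",p=p,d=d,**i)
print(s["time_s"],s["tcp_pos"].round(4),s["joints"].round(1),s["gripper_width"])
for c in blobs(p,*BLUE,amin=300)[:3]: print(show(c))
E
```

```text
5.6 [0.5924 0.2479 0.1882] [  37.1   25.1    0.2   -0.   -65.2 -127.1] 0.564882683771481
[ 263.5  222.5   43.    97.    90.  3226. ]
[263.5 283.   16.   75.   90.  842.5]
```

View pics/w2.png

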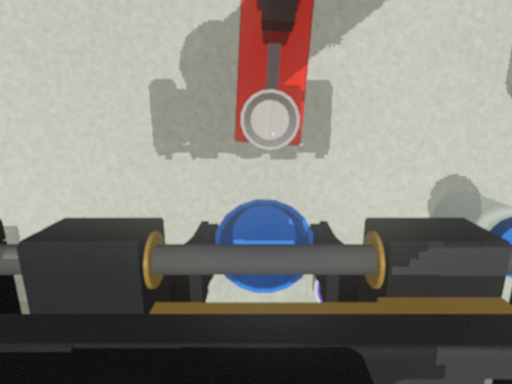

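The wrist view shows the saddle rim at about (270,119), the jack base running up from it, and the riser held at (264,245). Next I'll measure both circles.

```bash
cat >> h.py <<'E'
def world(d,i):
    v,u=np.mgrid[:d.shape[0],:d.shape[1]];K=i["mtx"]
    c=np.stack([(u-K[0,2])/K[0,0]*d,(v-K[1,2])/K[1,1]*d,d],-1);return (c-i["t"])@i["R"]
def circ(P):
    A=np.c_[2*P,np.ones(len(P))];x=np.linalg.lstsq(A,(P**2).sum(1),rcond=None)[0];return x[0],x[1],np.sqrt(x[2]+x[0]**2+x[1]**2)
E
python3 - <<'E'
from h import *
q=np.load("pics/w2.npz");i={k:q[k] for k in("mtx","R","t")};p,d=q["p"],q["d"]
W=world(d,i)
m=np.zeros(d.shape,bool);m[80:160,230:310]=1
m&=(W[...,2]>.056)&(W[...,2]<.075)&(d>0)
P=W[m];print("rim pts",len(P),np.median(P[:,2]),P[:,:2].min(0),P[:,:2].max(0),"mid",(P[:,:2].min(0)+P[:,:2].max(0))/2)
h=cv2.convexHull(P[:,:2].astype(np.float32)).reshape(-1,2).astype(float);print("saddle",circ(h))
g=cv2.GaussianBlur(cv2.cvtColor(p,cv2.COLOR_BGR2GRAY),(3,3),0)[80:160,230:310]
c=cv2.HoughCircles(g,cv2.HOUGH_GRADIENT,1,100,param1=100,param2=15,minRadius=24,maxRadius=34);print(c)
if c is not None: print(ray(i,c[0,0,:2]+[230,80],.066))
# floor
m2=np.zeros(d.shape,bool);m2[80:160,230:310]=1;m2&=(W[...,2]>.042)&(W[...,2]<.052);print("floor",m2.sum(),W[m2].mean(0))
c=blobs(p,*BLUE,amin=300);C=np.vstack(c[:2]).reshape(-1,2);C=C[(C[:,1]<236)|(C[:,1]>285)]
C=cv2.convexHull(C).reshape(-1,2)
print("riser",circ(ray(i,C,.2004)[:,:2]))
k=ray(i,np.vstack(c).reshape(-1,2),.2004);print(k.min(0),k.max(0))
mr=np.zeros(d.shape,bool);mr[195:235,200:330]=1;b=cv2.inRange(cv2.cvtColor(p,cv2.COLOR_BGR2HSV),*BLUE)>0
print("riser rim z",np.percentile(W[mr&b][:,2],[50,95,99]))
# base yaw, from red contour
c=blobs(p,*RED)[:1][0];
pts=ray(i,c.reshape(-1,2),.012);
for sgn in(1,-1):
    rows=[]
    for v in range(30,90):
        e=c.reshape(-1,2);e=e[e[:,1]==v,0]
        if len(e): rows.append([e.max() if sgn>0 else e.min(),v])
    w=ray(i,rows,.012);f=np.polyfit(w[:,0],w[:,1],1);print("edge slope",f)
E
```

```text
rim pts 1213 0.06552455166953679 [0.50715437 0.22916378] [0.55710609 0.27937558] mid [0.53213023 0.25426968]
saddle (np.float64(0.5320790643784375), np.float64(0.2539760018630736), np.float64(0.025313347783762853))
[[[39.5 39.5 30. ]]]
[[0.53156575 0.25398829 0.066     ]]
floor 1348 [0.53186625 0.25400885 0.04916368]
riser (np.float64(0.5925854144924977), np.float64(0.24910598007437035), np.float64(0.02506078116996064))
[0.56804554 0.22446713 0.2004    ] [0.61715765 0.27347724 0.2004    ]
riser rim z [0.18372052 0.20175971 0.20243716]
edge slope [-0.06409923  0.32170944]
edge slope [-0.06817987  0.25712313]
```

Emit:
play_rows --commands "-0.5 0.04 -0.3 0 0 0; -0.7 0.06 -0.5 0 0 0; -0.6 0.06 -0.7 0 0 0; -0.217 0 -0.7 0 0 0; 0 0 -0.6 0 0 0; 0 0 -0.4 0 0 0; 0 0 0 0 0 0; 0 0 -0.2 0 0 0; 0 0 -0.2 0 0 0; 0 0 -0.2 0 0 0; 0 0 0 0 0 0"

```text
time_s: 6.75
tcp_pos: [0.5318, 0.2528, 0.0738]
ee_rot: [[-1.0, 0.001, -0.001], [0.001, 1.0, -0.001], [0.001, -0.001, -1.0]]
wrist_force: [-0.3, -0.3, -0.7]
gripper_width: 0.561
gripper_force: 30.0
```

Emit:
play_rows --commands "0 0 -0.07 0 0 0; 0 0 0 0 0 0; 0 0 0 0 0 0"

```text
time_s: 7.05
tcp_pos: [0.5323, 0.2533, 0.0727]
ee_rot: [[-1.0, 0.0, 0.0], [0.0, 1.0, 0.0], [-0.0, 0.0, -1.0]]
wrist_force: [-0.8, 0.1, -0.3]
gripper_width: 0.561
gripper_force: 30.0
```

Emit:
play_rows --commands "0 0 0 0 0 0; 0 0 0 0 0 0; 0 0 0 0 0 0; 0 0 0 0 0 0; 0 0 0 0 0 0; 0 0 0 0 0 0" --grip 80

```text
time_s: 7.65
tcp_pos: [0.5322, 0.2532, 0.0726]
ee_rot: [[-1.0, 0.0, 0.0], [0.0, 1.0, 0.0], [-0.0, 0.0, -1.0]]
wrist_force: [-1.0, 0.3, -0.8]
gripper_width: 0.908
gripper_force: 0.0
```

Emit:
play_rows --commands "0 0 0.5 0 0 0; 0 0 1 0 0 0; 0 0 1 0 0 0; 0.5 0 1 0 0 0; 1 0 0 0 0 0; 0.5 0 0 0 0 0; 0 0 0 0 0 0; 0 0 0 0 0 0"

```text
time_s: 8.45
tcp_pos: [0.5918, 0.2529, 0.1769]
ee_rot: [[-1.0, 0.001, -0.001], [0.001, 1.0, -0.001], [0.001, -0.001, -1.0]]
wrist_force: [0.4, -0.7, -0.7]
gripper_width: 0.92
gripper_force: 0.0
```

```bash
cat > look.py <<'E'
from h import *
import sys
s=r.sense();i=cams.camera_info("wrist");p,d=cams.capture("wrist");cv2.imwrite(sys.argv[1],p)
print(s["time_s"],s["tcp_pos"].round(4),s["wrist_force"].round(1))
W=world(d,i);b=cv2.inRange(cv2.cvtColor(p,cv2.COLOR_BGR2HSV),*BLUE)
for c in blobs(p,*BLUE,amin=300)[:2]:
    w=ray(i,c.reshape(-1,2),.084)[:,:2].astype(np.float32);k=np.zeros_like(b);cv2.drawContours(k,[c],-1,255,-1)
    z=W[(k>0)&(d>0)][:,2];print(show(c),"circ",cv2.minEnclosingCircle(w),"z pct",np.percentile(z,[5,50,95]).round(4))
m=(W[...,2]>.090)&(W[...,2]<.106)&(d>0)&(np.arange(384)[:,None]<210)
if m.sum()>50:
    P=W[m][:,:2].astype(np.float32);print("post top",m.sum(),cv2.minAreaRect(P),np.median(W[m][:,2]))
E
python3 look.py pics/w3.png
```

```text
8.45 [0.5918 0.2529 0.1769] [ 0.4 -0.7 -0.7]
[ 264.  121.   64.   62.   90. 3118.] circ ((0.5323059558868408, 0.25479596853256226), 0.02506066858768463) z pct [0.0661 0.0692 0.0852]
post top 807 ((0.45747795701026917, 0.2591009736061096), (0.0246222335845232, 0.011543032713234425), 87.11026763916016) 0.10177085291480964
```

The riser is seated: rim at 84–85 mm, centred on the saddle. Now the carrying post.

Emit:
play_rows --commands "-1 0.05 0 0 0 -0.22; -1 0.05 0 0 0 -0.22; -1 0.05 0 0 0 0; -1 0.04 0 0 0 0; -0.81 0 0 0 0 0; 0 0 -0.6 0 0 0; 0 0 -1 0 0 0; 0 0 -1 0 0 0; 0 0 -0.6 0 0 0; 0 0 -0.35 0 0 0; 0 0 0 0 0 0; 0 0 0 0 0 0"

```text
time_s: 9.7
tcp_pos: [0.4482, 0.2593, 0.0718]
ee_rot: [[-0.998, 0.066, 0.001], [0.066, 0.998, 0.001], [-0.001, 0.001, -1.0]]
wrist_force: [0.3, 0.4, 1.5]
gripper_width: 0.916
gripper_force: 0.0
```

Emit:
play_rows --commands "0 0 0 0 0 0; 0 0 0 0 0 0; 0 0 0 0 0 0; 0 0 0 0 0 0; 0 0 0 0 0 0; 0 0 0 0 0 0; 0 0 0 0 0 0; 0 0 0 0 0 0; 0 0 0 0 0 0; 0 0 0 0 0 0" --grip 15

```text
time_s: 10.7
tcp_pos: [0.4479, 0.2588, 0.071]
ee_rot: [[-0.998, 0.066, -0.0], [0.066, 0.998, -0.0], [0.0, -0.0, -1.0]]
wrist_force: [-0.0, -2.1, 0.2]
gripper_width: 0.272
gripper_force: 30.0
```

Emit:
play_rows --commands "0 -0.25 0 0 0 0; 0.16 -0.56 0 0 0 0.04; 0.16 -0.56 0 0 0 0.04; 0.16 -0.56 0 0 0 0.04; 0.16 -0.56 0 0 0 0.04; 0.16 -0.56 0 0 0 0.04; 0.16 -0.56 0 0 0 0.04; 0.16 -0.56 0 0 0 0.04; 0.16 -0.56 0 0 0 0.04; 0.16 -0.56 0 0 0 0.04; 0.16 -0.56 0 0 0 0.04; 0.16 -0.56 0 0 0 0.04; 0.16 -0.56 0 0 0 0; 0.16 -0.56 0 0 0 0; 0.16 -0.56 0 0 0 0; 0.16 -0.56 0 0 0 0; 0.16 -0.56 0 0 0 0; 0.16 -0.56 0 0 0 0; 0.16 -0.56 0 0 0 0; 0 -0.25 0 0 0 0"

```text
time_s: 12.7
tcp_pos: [0.5341, -0.0591, 0.0705]
ee_rot: [[-1.0, 0.002, -0.001], [0.002, 1.0, 0.001], [0.001, 0.001, -1.0]]
wrist_force: [-3.5, 7.7, 14.0]
gripper_width: 0.273
gripper_force: 30.0
```

```bash
cat > tl.py <<'E'
from h import *
import sys
s=r.sense();print(s["time_s"],s["tcp_pos"].round(4),s["ee_rot"][:,0].round(3),s["wrist_force"].round(1))
cr=[]
for n,sc in(("top",3),("side",3)):
    i=cams.camera_info(n);p,d=cams.capture(n)
    L=np.array([.7,-.058,.1]);q=i["mtx"]@(i["R"]@L+i["t"]);u,v=(q[:2]/q[2]).astype(int)
    roi=(u-40,v-30,u+45,v+70)
    for nm,col,z in(("lug",ORANGE,.107),("riser",BLUE,.084),("pad",YEL,.115),("red",RED,.012)):
        for c in blobs(p,*col,roi=roi,amin=10)[:2]:
            m=cv2.moments(c);g=[m["m10"]/m["m00"],m["m01"]/m["m00"]];print(n,nm,show(c),"cen",ray(i,g,z).round(4)[0],"box",ray(i,show(c)[:2],z).round(4)[0])
    k=p[v-50:v+75,u-65:u+65];cr.append(cv2.resize(k,None,fx=sc,fy=sc,interpolation=cv2.INTER_CUBIC))
cv2.imwrite(sys.argv[1],np.hstack(cr))
E
python3 tl.py pics/t2.png
```

```text
12.7 [ 0.5341 -0.0591  0.0705] [-1.     0.002  0.001] [-3.5  7.7 14. ]
top lug [279.5 133.   16.   17.   90.  272. ] cen [ 0.7006 -0.0582  0.107 ] box [ 0.7006 -0.0582  0.107 ]
top riser [277.7 157.7   9.2  14.8  65.6  92. ] cen [ 0.6239 -0.0534  0.084 ] box [ 0.6252 -0.0528  0.084 ]
top red [273.  200.5   3.    8.   90.   23.5] cen [ 0.489  -0.0393  0.012 ] box [ 0.4891 -0.0391  0.012 ]
top red [285.  200.    4.    6.   90.   20.5] cen [ 0.4895 -0.0804  0.012 ] box [ 0.4904 -0.0797  0.012 ]
side lug [229.  169.5  14.5   9.1  21.8  92. ] cen [ 0.7016 -0.0555  0.107 ] box [ 0.7022 -0.0558  0.107 ]
side riser [244.  181.4   8.6   4.3  60.3  22.5] cen [ 0.622  -0.0453  0.084 ] box [ 0.6185 -0.0424  0.084 ]
side riser [204.  144.    5.7   8.5  45.   19.5] cen [ 0.9358 -0.1945  0.084 ] box [ 0.9314 -0.1968  0.084 ]
side red [258.3 194.7  37.7  16.9  20.9 266. ] cen [ 0.543  -0.0527  0.012 ] box [ 0.5641 -0.0742  0.012 ]
```

View pics/t2.png

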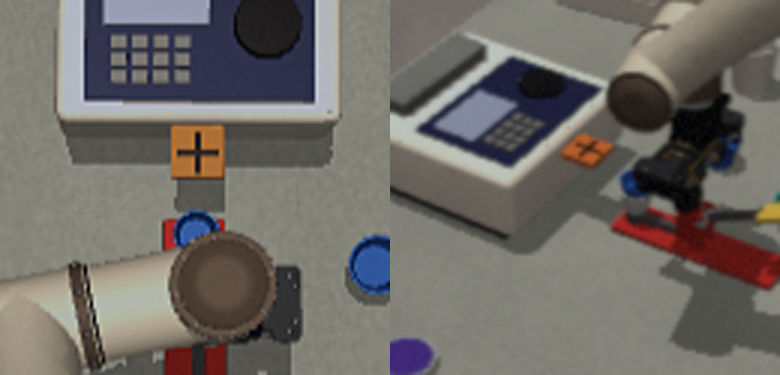

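The top crop shows the riser at about (196,232) and the lug cross at (197,153), in line laterally. The jack still has about 81 mm to go in +x.

Emit:
play_rows --commands "0.2 0 0.03 0 0 0; 0.4 0.02 0 0 0 0; 0.4 0.02 0 0 0 0; 0.4 0 0 0 0 0; 0.4 0 0 0 0 0; 0.4 0 0 0 0 0; 0.3 0 0 0 0 0; 0.2 0 0 0 0 0; 0 0 0 0 0 0; 0 0 0 0 0 0"

```text
time_s: 13.8
tcp_pos: [0.6148, -0.0573, 0.0714]
ee_rot: [[-1.0, 0.0, -0.002], [0.0, 1.0, 0.0], [0.002, 0.0, -1.0]]
wrist_force: [-0.4, -0.1, -8.7]
gripper_width: 0.275
gripper_force: 30.0
```

```bash
python3 tl.py pics/t3.png
```

```text
13.8 [ 0.6148 -0.0573  0.0714] [-1.     0.     0.002] [-0.4 -0.1 -8.7]
top lug [277.5 128.    6.   13.   90.   29. ] cen [ 0.7197 -0.0415  0.107 ] box [ 0.7166 -0.052   0.107 ]
top pad [280. 199.   6.  12.  90.  64.] cen [ 0.4911 -0.0562  0.115 ] box [ 0.4918 -0.0571  0.115 ]
top red [272.5 186.5  31.    9.   90.  226. ] cen [ 0.5377 -0.0357  0.012 ] box [ 0.5366 -0.0378  0.012 ]
top red [284.5 185.5  33.    7.   90.  143.5] cen [ 0.5463 -0.0807  0.012 ] box [ 0.5396 -0.0785  0.012 ]
side lug [225.8 168.8   4.9   9.9  45.   27.5] cen [ 0.7197 -0.0509  0.107 ] box [ 0.7168 -0.053   0.107 ]
side riser [202.2 144.9  10.8  10.8  20.6  58. ] cen [ 0.9311 -0.1808  0.084 ] box [ 0.9341 -0.1858  0.084 ]
side riser [270.5 168.5  13.    5.   90.   46. ] cen [ 0.5663 -0.1897  0.084 ] box [ 0.5665 -0.1851  0.084 ]
side pad [270.5 184.5   5.    5.   90.   16.5] cen [ 0.4896 -0.0441  0.115 ] box [ 0.4935 -0.0458  0.115 ]
side red [249.8 192.6  54.4  15.5  21.  444. ] cen [ 0.5811 -0.0519  0.012 ] box [ 0.6033 -0.0677  0.012 ]
```

View pics/t3.png

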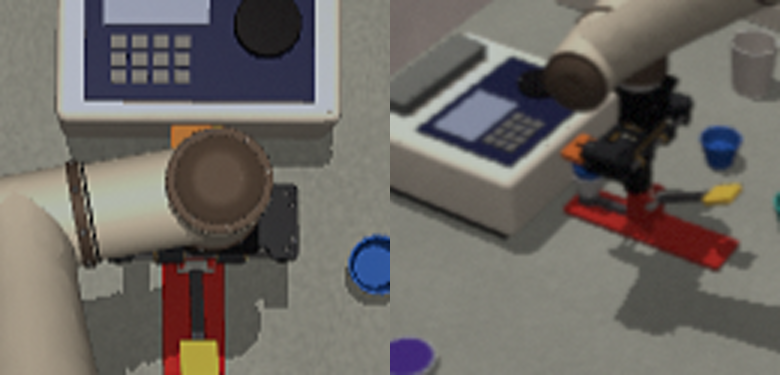

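The side crop shows the riser directly under the lug, with the jack clear of the case. I'll lower the last millimetre, let go and rise.

Emit:
play_rows --commands "0 0 -0.04 0 0 0; 0 0 0 0 0 0; 0 0 0 0 0 0"

```text
time_s: 14.2
tcp_pos: [0.6151, -0.0573, 0.0708]
ee_rot: [[-1.0, 0.0, -0.0], [0.0, 1.0, -0.0], [0.0, -0.0, -1.0]]
wrist_force: [0.6, -0.6, -8.6]
gripper_width: 0.277
gripper_force: 30.0
```

Emit:
play_rows --commands "0 0 0 0 0 0; 0 0 0 0 0 0; 0 0 0 0 0 0; 0 0 0 0 0 0; 0 0 0 0 0 0; 0 0 0 0 0 0" --grip 65

```text
time_s: 14.8
tcp_pos: [0.6155, -0.0573, 0.071]
ee_rot: [[-1.0, 0.0, 0.001], [0.0, 1.0, -0.0], [-0.001, -0.0, -1.0]]
wrist_force: [-0.0, 1.6, -0.4]
gripper_width: 0.706
gripper_force: 0.0
```

Emit:
play_rows --commands "0 0 0.5 0 0 0; 0 0 1 0 0 0; 0 0 1 0 0 0; 0 0 1 0 0 0; -1 0 0.2 0 0 0; -1 0 0 0 0 0; -1 0 0 0 0 0; -1 0 0 0 0 0; -0.65 0 0 0 0 0; 0 0 0 0 0 0; 0 0 0 0 0 0"

```text
time_s: 15.9
tcp_pos: [0.4764, -0.0573, 0.1823]
ee_rot: [[-1.0, -0.0, 0.002], [-0.0, 1.0, -0.0], [-0.002, -0.0, -1.0]]
wrist_force: [0.6, -0.2, -0.3]
gripper_width: 0.75
gripper_force: 0.0
```

```bash
python3 tl.py pics/t4.png
```

```text
15.9 [ 0.4764 -0.0573  0.1823] [-1.    -0.    -0.002] [ 0.6 -0.2 -0.3]
top lug [279.5 133.   16.   17.   90.  272. ] cen [ 0.7006 -0.0582  0.107 ] box [ 0.7006 -0.0582  0.107 ]
top red [278.  160.   54.   20.   90.  532.5] cen [ 0.6166 -0.0524  0.012 ] box [ 0.6266 -0.0574  0.012 ]
side lug [229.1 169.4  14.9   8.9  18.4  90. ] cen [ 0.7017 -0.0555  0.107 ] box [ 0.7022 -0.0567  0.107 ]
side riser [202.6 146.8   7.6  14.2  58.   43. ] cen [ 0.9318 -0.176   0.084 ] box [ 0.9231 -0.1732  0.084 ]
side riser [229.5 177.    4.    9.   90.   17.5] cen [ 0.6889 -0.0357  0.084 ] box [ 0.6881 -0.0369  0.084 ]
side pad [270.5 184.5   5.    5.   90.   16.5] cen [ 0.4896 -0.0441  0.115 ] box [ 0.4935 -0.0458  0.115 ]
side red [250.4 191.   54.4  18.8  20.9 450. ] cen [ 0.5825 -0.0523  0.012 ] box [ 0.6067 -0.0788  0.012 ]
```

View pics/t4.png

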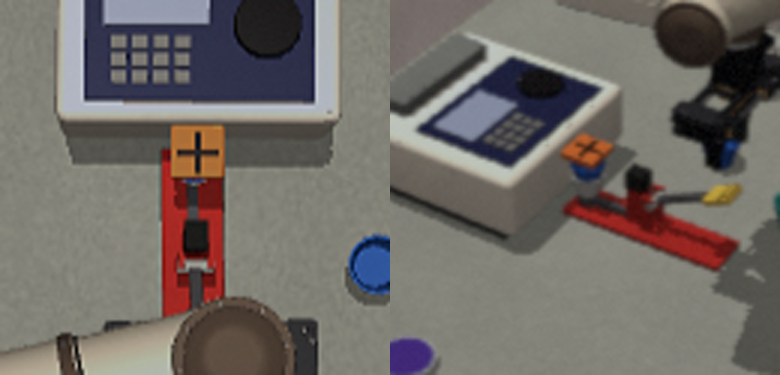

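```bash
python3 - <<'E'
from h import *
i=cams.camera_info("top");p,d=cams.capture("top");W=world(d,i)
g=p.max(2)
m=((g<45)).astype(np.uint8);m[:150]=0;m[175:]=0;m[:,:270]=0;m[:,290:]=0
v,u=np.nonzero(m);print(len(u),u.mean(),v.mean(),u.min(),u.max(),v.min(),v.max());print("post by colour",ray(i,[u.mean(),v.mean()],.1))
k=(W[...,2]>.092)&(W[...,2]<.108)&(d>0);k[:150]=0;k[175:]=0;k[:,:265]=0;k[:,295:]=0;v,u=np.nonzero(k);print("post by depth",k.sum(),ray(i,[u.mean(),v.mean()],.1))
k=(W[...,2]>.099)&(W[...,2]<.115)&(d>0);k[:122]=0;k[146:]=0;k[:,:262]=0;k[:,297:]=0;v,u=np.nonzero(k);print("lug by depth",k.sum(),ray(i,[(u.min()+u.max())/2,(v.min()+v.max())/2],.107))
E
```

```text
86 278.5581395348837 161.54651162790697 275 282 150 167
post by colour [[ 0.61090154 -0.05462706  0.1       ]]
post by depth 79 [[ 0.61120454 -0.05747507  0.1       ]]
lug by depth 361 [[ 0.7022392  -0.05659874  0.107     ]]
```

By the measurements the riser is 4–5 mm from the lug's centre, inside the 12 mm limit. Now I'll shut the fingers and press the paddle.

Emit:
play_rows --commands "-0.1 0 -0.4 0 0 0; 0 0 -0.5 0 0 0; 0 0 -0.5 0 0 0; 0 0 -0.4 0 0 0; 0 0 0 0 0 0; 0 0 0 0 0 0; 0 0 0 0 0 0; 0 0 0 0 0 0; 0 0 0 0 0 0; 0 0 0 0 0 0" --grip 0

```text
time_s: 17.05
tcp_pos: [0.473, -0.0573, 0.1281]
ee_rot: [[-1.0, 0.0, 0.001], [0.0, 1.0, 0.0], [-0.001, 0.0, -1.0]]
wrist_force: [-0.2, -0.1, 0.4]
gripper_width: 0.013
gripper_force: 0.0
```

Emit:
play_rows --commands "0 0 -0.3 0 0 0; 0 0 -0.3 0 0 0; 0 0 -0.3 0 0 0; 0 0 -0.3 0 0 0; 0 0 -0.3 0 0 0; 0 0 -0.3 0 0 0; 0 0 -0.3 0 0 0; 0 0 0 0 0 0; 0 0 0 0 0 0"

```text
time_s: 17.95
tcp_pos: [0.4687, -0.0577, 0.0635]
ee_rot: [[-1.0, 0.001, -0.009], [0.001, 1.0, -0.001], [0.009, -0.001, -1.0]]
wrist_force: [-8.6, 2.1, 12.5]
gripper_width: 0.001
gripper_force: 6.0
```

Emit:
play_rows --commands "-0.05 0 -0.15 0 0 0; -0.05 0 -0.15 0 0 0; 0 0 -0.15 0 0 0; 0 0 0 0 0 0; 0 0 0 0 0 0; 0 0 0 0 0 0"

```text
time_s: 18.55
tcp_pos: [0.4691, -0.0576, 0.0515]
ee_rot: [[-1.0, -0.0, -0.002], [-0.0, 1.0, -0.001], [0.002, -0.001, -1.0]]
wrist_force: [-4.8, -0.2, 13.4]
gripper_width: 0.005
gripper_force: 6.6
```

```bash
python3 tl.py pics/t5.png
```

```text
18.55 [ 0.4691 -0.0576  0.0515] [-1.    -0.     0.002] [-4.8 -0.2 13.4]
top lug [279.5 130.5  17.   17.   90.  276. ] cen [ 0.7074 -0.058   0.107 ] box [ 0.7086 -0.0582  0.107 ]
top red [278.  162.5  59.   20.   90.  625.5] cen [ 0.6104 -0.0532  0.012 ] box [ 0.6181 -0.0573  0.012 ]
side lug [228.  166.4  15.1   8.8  15.9  89. ] cen [ 0.7172 -0.0729  0.107 ] box [ 0.7182 -0.0732  0.107 ]
side riser [217.9 151.3  10.6  21.8  75.1  62.5] cen [ 0.8376 -0.1765  0.084 ] box [ 0.8408 -0.1787  0.084 ]
side riser [202.2 144.4   6.   10.2  12.5  21.5] cen [ 0.9365 -0.1938  0.084 ] box [ 0.9366 -0.1894  0.084 ]
side red [250.  192.   54.4  16.8  20.9 441. ] cen [ 0.5843 -0.0521  0.012 ] box [ 0.6047 -0.0718  0.012 ]
```

View pics/t5.png

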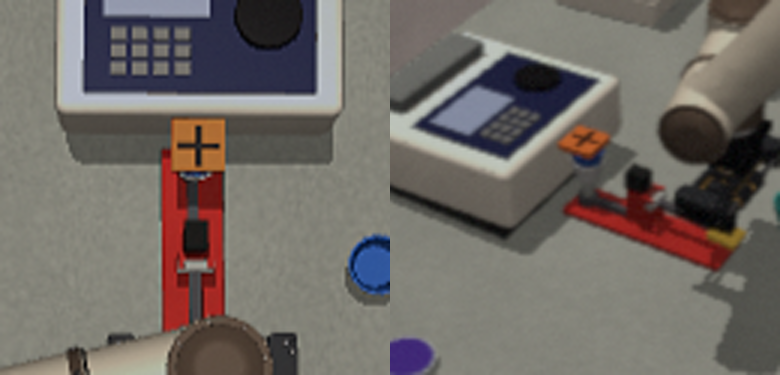

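```bash
python3 - <<'E'
from h import *
i=cams.camera_info("top");p,d=cams.capture("top")
for v in range(118,156): print(v,p[v,278].tolist(),p[v,280].tolist(),ray(i,[278,v],.121)[0,0].round(4),ray(i,[278,v],.110)[0,0].round(4))
E
```

```text
118 [165, 181, 178] [166, 182, 179] 0.7452 0.7478
119 [148, 163, 173] [149, 165, 173] 0.7421 0.7446
120 [119, 129, 138] [121, 132, 141] 0.7389 0.7414
121 [77, 83, 87] [78, 84, 90] 0.7358 0.7382
122 [50, 74, 109] [49, 73, 108] 0.7326 0.7351
123 [52, 111, 180] [52, 111, 181] 0.7295 0.7319
124 [53, 110, 177] [48, 97, 156] 0.7263 0.7287
125 [53, 112, 180] [27, 18, 12] 0.7232 0.7255
126 [54, 113, 182] [30, 22, 20] 0.72 0.7223
127 [54, 114, 182] [30, 23, 21] 0.7169 0.7192
128 [54, 115, 183] [31, 25, 22] 0.7137 0.716
129 [53, 111, 177] [30, 25, 23] 0.7106 0.7128
130 [44, 84, 130] [33, 29, 28] 0.7074 0.7096
131 [29, 27, 30] [44, 42, 41] 0.7043 0.7065
132 [36, 67, 107] [42, 40, 38] 0.7011 0.7033
133 [56, 119, 188] [31, 27, 24] 0.698 0.7001
134 [54, 116, 184] [32, 26, 23] 0.6948 0.6969
135 [56, 116, 183] [32, 27, 23] 0.6917 0.6938
136 [55, 115, 183] [31, 26, 23] 0.6885 0.6906
137 [55, 115, 181] [30, 26, 27] 0.6854 0.6874
138 [55, 114, 182] [35, 63, 100] 0.6823 0.6842
139 [52, 102, 164] [45, 102, 165] 0.6791 0.6811
140 [64, 40, 39] [55, 27, 29] 0.676 0.6779
141 [94, 63, 52] [113, 73, 59] 0.6728 0.6747
142 [91, 97, 103] [96, 102, 106] 0.6697 0.6716
143 [56, 55, 59] [13, 15, 72] 0.6666 0.6684
144 [42, 41, 42] [16, 19, 108] 0.6634 0.6652
145 [44, 42, 44] [18, 21, 107] 0.6603 0.6621
146 [44, 42, 43] [22, 25, 110] 0.6571 0.6589
147 [44, 42, 43] [20, 22, 109] 0.654 0.6557
148 [44, 42, 43] [18, 21, 110] 0.6509 0.6526
149 [45, 43, 43] [20, 23, 110] 0.6477 0.6494
150 [44, 41, 42] [18, 23, 111] 0.6446 0.6462
151 [52, 51, 51] [21, 24, 106] 0.6415 0.6431
152 [76, 74, 75] [33, 36, 114] 0.6383 0.6399
153 [74, 72, 74] [40, 45, 152] 0.6352 0.6367
154 [74, 72, 75] [41, 45, 151] 0.6321 0.6336
155 [69, 68, 70] [40, 42, 137] 0.6289 0.6304
```

The lug is raised. The riser is about 5 mm from its centre and lateral error is under 2 mm. Now release upward.

Emit:
play_rows --commands "0 0 0.3 0 0 0; 0.05 0 0.5 0 0 0; 0.05 0 0.6 0 0 0; 0 0 0.6 0 0 0; 0 0 0.6 0 0 0; 0 0 0.2 0 0 0; 0 0 0 0 0 0; 0 0 0 0 0 0; 0 0 0 0 0 0; 0 0 0 0 0 0; 0 0 0 0 0 0; 0 0 0 0 0 0"

```text
time_s: 19.9
tcp_pos: [0.4727, -0.0573, 0.135]
ee_rot: [[-1.0, 0.0, -0.001], [0.0, 1.0, -0.0], [0.001, -0.0, -1.0]]
wrist_force: [-1.8, -0.1, -0.1]
gripper_width: 0.009
gripper_force: 0.0
```

```bash
python3 tl.py pics/t6.png
```

```text
19.9 [ 0.4727 -0.0573  0.135 ] [-1.     0.     0.001] [-1.8 -0.1 -0.1]
top lug [279.5 133.   16.   17.   90.  272. ] cen [ 0.7006 -0.0582  0.107 ] box [ 0.7006 -0.0582  0.107 ]
top red [278.  161.5  57.   20.   90.  567. ] cen [ 0.612  -0.0526  0.012 ] box [ 0.6215 -0.0573  0.012 ]
side lug [229.1 169.4  14.9   8.9  18.4  90. ] cen [ 0.7017 -0.0555  0.107 ] box [ 0.7022 -0.0567  0.107 ]
side riser [210.3 150.3  29.1  11.6  30.5  62. ] cen [ 0.8952 -0.1658  0.084 ] box [ 0.8756 -0.1673  0.084 ]
side riser [229.5 177.    4.    9.   90.   16.5] cen [ 0.6896 -0.0347  0.084 ] box [ 0.6881 -0.0369  0.084 ]
side pad [270.5 184.5   5.    5.   90.   17. ] cen [ 0.4899 -0.0439  0.115 ] box [ 0.4935 -0.0458  0.115 ]
side red [249.8 192.4  54.4  15.9  20.9 446.5] cen [ 0.582  -0.0521  0.012 ] box [ 0.604  -0.0689  0.012 ]
```

View pics/t6.png

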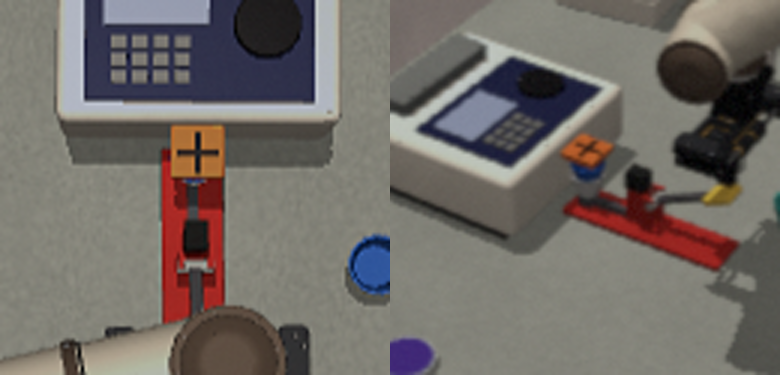

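The analyser is back down, the handle is up and the jack hasn't moved. Pressing again, this time slightly further.

Emit:
play_rows --commands "0 0 -0.3 0 0 0; 0 0 -0.3 0 0 0; 0 0 -0.3 0 0 0; 0 0 -0.3 0 0 0; 0 0 -0.3 0 0 0; 0 0 -0.3 0 0 0; -0.05 0 -0.3 0 0 0; -0.05 0 -0.3 0 0 0; 0 0 -0.2 0 0 0; 0 0 -0.15 0 0 0; 0 0 -0.15 0 0 0; 0 0 0 0 0 0; 0 0 0 0 0 0; 0 0 0 0 0 0; 0 0 0 0 0 0"

```text
time_s: 21.5
tcp_pos: [0.4693, -0.0576, 0.0497]
ee_rot: [[-1.0, -0.001, -0.001], [-0.001, 1.0, -0.001], [0.001, -0.001, -1.0]]
wrist_force: [-7.1, 1.2, 20.6]
gripper_width: 0.005
gripper_force: 11.0
```

```bash
python3 tl.py pics/t7.png
```

```text
21.5 [ 0.4693 -0.0576  0.0497] [-1.    -0.001  0.001] [-7.1  1.2 20.6]
top lug [279.5 130.5  17.   17.   90.  288. ] cen [ 0.7085 -0.0582  0.107 ] box [ 0.7086 -0.0582  0.107 ]
top red [278.  162.5  59.   20.   90.  630. ] cen [ 0.61   -0.0532  0.012 ] box [ 0.6181 -0.0573  0.012 ]
side lug [228.1 166.2  15.1   8.7  15.9  85. ] cen [ 0.7183 -0.0737  0.107 ] box [ 0.7187 -0.0747  0.107 ]
side riser [217.3 150.9  10.   22.7  68.2  54.5] cen [ 0.8453 -0.1741  0.084 ] box [ 0.845  -0.1801  0.084 ]
side riser [202.  144.5   8.5   9.8  26.6  18. ] cen [ 0.9409 -0.1934  0.084 ] box [ 0.9369 -0.1882  0.084 ]
side red [250.4 191.   54.4  18.8  20.9 435. ] cen [ 0.5857 -0.0517  0.012 ] box [ 0.6067 -0.0788  0.012 ]
```

The lug is raised as in the first pump, and the handle is at its stop with a 20 N press. Handing in.

```bash
python3 -c "
from station import r
print(r.finish_job())"
```

```text
the job is handed in; nothing more can be done
None
```

The job is handed in: the riser is nested in the saddle, the jack is about 5 mm off centre under the lug, the handle has been pumped once and is held down at its stop with about 20 N, and the lug is raised; the hand-in call returned no verdict.

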